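# Close and lock the humidity-control cover of a showcase base

### The arm

A 6-joint arm with a two-finger parallel gripper is mounted at the origin on the work surface. World frame = base frame: x ahead of the robot, y to its left, z up, the work surface at z = 0. Lengths are in m, angles in rad, forces in N, time in s.
With the tool pointing down it reaches from about 0.25 to 0.8 m from the base axis. Payload 8.5 kg.
Tool frame: the origin (TCP) lies on the centre line of the jaws, within the pads' length; the fingertips stand 8 mm ahead of it and the grasp point (between the pads) lies 11 mm behind it; y points along the fingers, x is the direction in which the jaws open and shut, and the axes are right-handed (so a half turn about y gives the same grasp; the last joint's range is limited). The gripper opens to 85 mm and grips with 20 to 120 N. Pads are 22 mm wide; open, the fingers measure 114 mm over their backs; the gripper's body (76 mm by 85 mm) begins 54 mm behind the grasp point. The pads swing forward as they close: fully open they stand 13 mm farther back than shut.
Start: joints at [1.103, 0.238, -0.013, 1.319, 0, 1.571], TCP at [0.237, 0.469, 0.239] pointing down, gripper open.
Joint ranges: [-2.66, 2.66], [-1.03, 1.9], [-1.14, 1.46], [-1.82, 2.27], [-1.45, 1.34], [-3.14, 3.14]. Speed limits (rad/s): [2.22, 2.22, 2.79, 3.14, 3.14, 3.14].

### API

Orientations are given as a 3x3 rotation matrix whose columns are the frame's x, y, z axes.
In Python, from workcell import robot gives the robot as it stands.
- The arm moves only by the shell command python3 -m crank 'ROWS' [OPENING] [FORCE]. ROWS is JSON, one flat list of numbers, 4 for each row, row after row: the shift along the tool's x, y, z in cm, then the turn about the tool's y in degrees. A call has 1 to 12 rows; each row is the pose to reach, as a shift and turn from the pose commanded when the call began, along the tool's axes at that moment; what a row does not reach only later rows make up. A row lasts 1/8 s, in which the tool goes at most 62.5 mm and 10.7 degrees, less where a joint would pass 70% of its speed; a pose out of reach is approached as far as the arm can. A call with a gripper value outside its range is refused whole. OPENING is the closure in counts, from 0 (fully open) to 255 (shut), set as the call begins (- or left out, the last holds). The fingers move at their own pace and stop on an object; FORCE is the grip in N (left out, the last holds). Time passes only in rows, so rows that repeat a pose let the fingers close. It gives the time, the measured TCP pose, the force and the opening at its end, in the units of the state.
- robot.read_state(): the state, without advancing time (a new reading comes with each control period).
- robot.read_camera(name): name is "scene" or "top" or "wrist"; returns a dict with "color" (400x640x3 uint8, red, green, blue), "fov_y" (degrees; the focal length in pixels is half the picture's height over the tangent of half this angle, whatever the lens; pixels are square), "cx", "cy" (the principal point, pixels), "dist_coeffs" ([k1, k2, p1, p2, k3] as OpenCV has them; the pictures are not rectified), "R" (3x3) and "t" (3): a world point X has camera coordinates R X + t. Camera axes: x right, y down, z forward; pixel columns grow to the right and rows downward; lengths in m; the calibration is good to about 2 mm. A picture is of the moment at which its call begins. There is no depth.
- robot.hand_in(): hands the job in, once; it reports no verdict.
The state is a dict: "t": time; "q": joint angles; "qd": joint speeds; "tau": joint torques, N m; "position": TCP position; "tcp_rot": TCP orientation; "force": force on the tool from outside, world axes, zero at the start; "ft_torque": the same for the moment, N m; "grip_width": opening from 0.0 (shut) to 1.0 (fully open).
Only numpy, scipy, OpenCV 4.12 (cv2) and the standard library are available. Lean on these libraries where they do the work, as an engineer would, in place of code of your own. Each camera call takes 0.05 s, during which the arm holds its last target.

### The job

The sliding cover on the showcase's humidity-control base has been left open. Slide the cover fully home against its end stop, then press its T-shaped quarter-turn fastener down and turn it ninety degrees clockwise (seen from above) until it catches and stays down by itself. Press only as far as the fastener goes, without forcing it down or round, leave the other things where they are, and let go.

Things in the scene. Friction and masses are not known exactly. Their poses are not given: they have to be found in the camera images.
- base: grey metal base, 200 mm (x) by 400 mm (y), deck 70 mm high, fixed to the table. An open well with three white cassettes lies near its -y end; two aluminium guide rails run along y (170 mm apart inside, tops 90 mm above the table). Origin: centre of its underside. Its y axis is the cover's slide direction: the cover closes towards -y, opens towards +y.
- cover (a joint): how far the cover is open, m: 0 = fully home against its stop, up to 0.12. The cover is an aluminium plate 162 mm (x) by 170 mm (y) by 4 mm, its top 84 mm above the table; it runs in the rails with about 3 N of friction and stays where it is left. When home, its centre lies at y = -90 mm in the base's frame.
- cover_mid (a point): centre of the cover's top face
- head_top (a point): centre of the top of the fastener's steel T head, on its turning axis, 50 mm from the cover's centre towards the base's +y. The head is a bar 44 mm long (the point's y axis), 12 mm thick, 24 mm tall on a stem 10 mm across; when up, its top is 146 mm and its underside 122 mm above the table. Gripped across its 12 mm it can also slide the cover.
- press (a joint): how far the head is pressed down, m; 0 = fully up. Its spring pushes up with 3 N plus 0.4 N per mm. With the cover home, its cam must go 9.5 to 22.5 mm down to be free to turn (depth differs each time, unseen); 2 mm further it meets a hard floor, felt as a sudden rise above the spring force. Pressed less, the slot blocks the turn. More than 25 N on the cam, down or sideways, damages it.
- turn (a joint): the head's angle, rad, positive clockwise from above: 0 = unlocked, bar along the base's y axis (it enters the slot only so, within 0.1 rad); pi/2 = locked, bar across. Range -0.3 to 1.65; up to 0.25 off at the start; turns at 0.03 N m when up. Turned 1.45 or more and let go, it rises 2 mm into a notch and stays 7 to 21 mm down; otherwise it springs back up.
- weight: brass paperweight, 40 mm across and 46 mm high, standing on the base's deck near its +y end. Origin: centre of its underside. To be left alone.
- archive_box: black archive box, 136 by 176 by 74 mm, on the table beside the base. Origin: centre of its underside. To be left alone.
- jar: closed glass jar with white cap, 64 mm across and 85 mm high, on the table beside the base. Origin: centre of its underside. To be left alone.

How it is judged:
By the outcome, as a careful person would: the job done as asked, in the order asked, and still so for the second after the job is handed in, with the robot touching nothing.
It also fails if it takes over 45 s, if anything falls off the work surface, if the arm or the gripper's body presses on something with over 40 N, if the wrist force passes 120 N, or if a joint passes its speed limit or range.

## Working session

There is one attempt and no reset: what is moved stays moved. The work goes in short steps, Python scripts to look and compute and a shell command to move; the robot and the scene stay as the last step left them, time stands still between calls to the robot, and variables do not carry over. Pictures are saved under pics/ and viewed, and the job is handed in when it is done.

```bash
ls; mkdir -p pics; python3 - <<'E'
from workcell import robot
import cv2,numpy as np
s=robot.read_state()
print(s['t'],np.round(s['position'],4),np.round(s['tcp_rot'],3).tolist(),s['force'],s['grip_width'])
for n in('scene','top','wrist'):
    c=robot.read_camera(n); cv2.imwrite(f'pics/{n}0.png',c['color'][:,:,::-1])
    print(n,c['fov_y'],c['cx'],c['cy'],c['dist_coeffs'],np.round(c['R'],3).tolist(),np.round(c['t'],3))
E
```

```text
pics
0.0 [0.2365 0.4682 0.2387] [[0.451, -0.001, -0.893], [0.893, -0.001, 0.451], [-0.001, -1.0, 0.0]] [-0.14637628 -0.6821863   0.12139392] 0.9971679825330372
scene 46.14765513420757 321.39163992329605 199.15591113731057 [-0.13260458  0.          0.          0.          0.        ] [[-0.615, 0.789, 0.008], [0.467, 0.372, -0.802], [-0.635, -0.49, -0.597]] [ 0.314 -0.149  1.649]
top 51.85904641158511 316.15996459761294 210.57940505650757 [-0.05001186  0.          0.          0.          0.        ] [[-0.005, -1.0, 0.019], [-0.998, 0.004, -0.069], [0.069, -0.02, -0.997]] [-0.009  0.526  1.272]
wrist 69.74806324151795 324.53779418186076 196.7114341948932 [-0.04238203  0.          0.          0.          0.        ] [[0.451, 0.893, -0.001], [0.844, -0.425, 0.328], [0.292, -0.149, -0.945]] [-0.524 -0.043  0.38 ]
```

View pics/scene0.png

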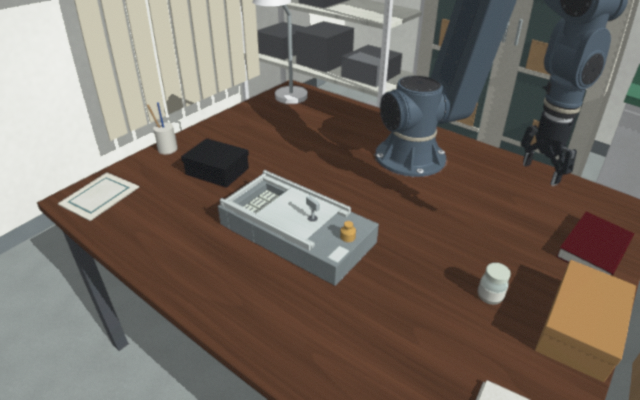

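View pics/top0.png

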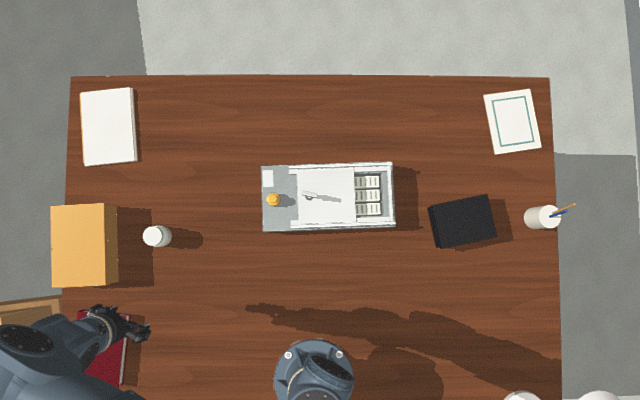

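View pics/wrist0.png

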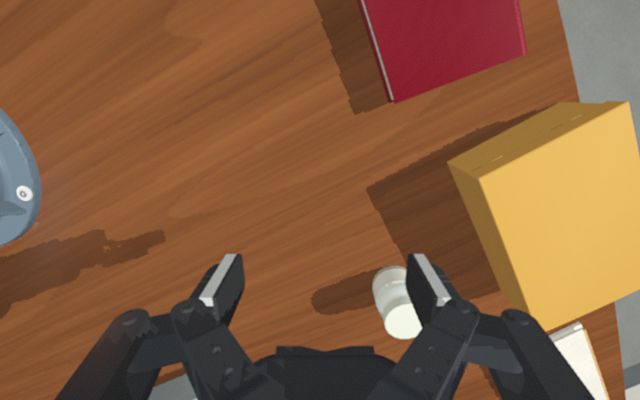

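```bash
cat > h.py <<'E'
import numpy as np,cv2
from workcell import robot
def cam(n):
    c=robot.read_camera(n); h=c['color'].shape[0]; f=h/2/np.tan(np.radians(c['fov_y'])/2)
    c['K']=np.array([[f,0,c['cx']],[0,f,c['cy']],[0,0,1]]); c['R']=np.array(c['R']);c['t']=np.array(c['t']);c['d']=np.array(c['dist_coeffs']); return c
def onplane(c,uv,z):
    p=cv2.undistortPoints(np.float64(uv).reshape(-1,1,2),c['K'],c['d']).reshape(-1,2)
    d=np.c_[p,np.ones(len(p))]@c['R']; o=-c['R'].T@c['t']
    s=(z-o[2])/d[:,2]; return o+s[:,None]*d
def proj(c,X):
    return cv2.projectPoints(np.float64(X).reshape(-1,1,3),cv2.Rodrigues(c['R'])[0],c['t'],c['K'],c['d'])[0].reshape(-1,2)
def save(n,im,box=None,k=1):
    if box: x0,y0,x1,y1=box; im=im[y0:y1,x0:x1]
    cv2.imwrite(n,cv2.resize(im,None,fx=k,fy=k,interpolation=cv2.INTER_CUBIC)[:,:,::-1])
E
python3 - <<'E'
import cv2
for n,b,k in(('top',(250,150,410,245),5),('scene',(205,160,395,290),4)):
    im=cv2.imread(f'pics/{n}0.png'); x0,y0,x1,y1=b
    cv2.imwrite(f'pics/{n}0z.png',cv2.resize(im[y0:y1,x0:x1],None,fx=k,fy=k,interpolation=cv2.INTER_CUBIC))
E
```

```text
(no output)
```

View pics/top0z.png

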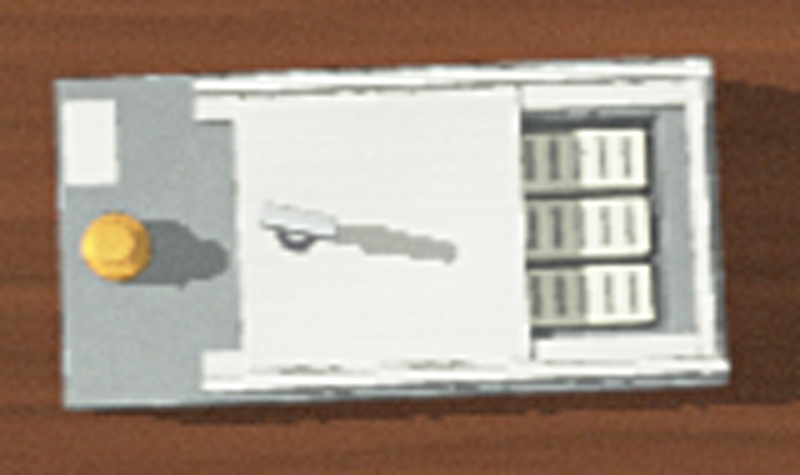

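View pics/scene0z.png

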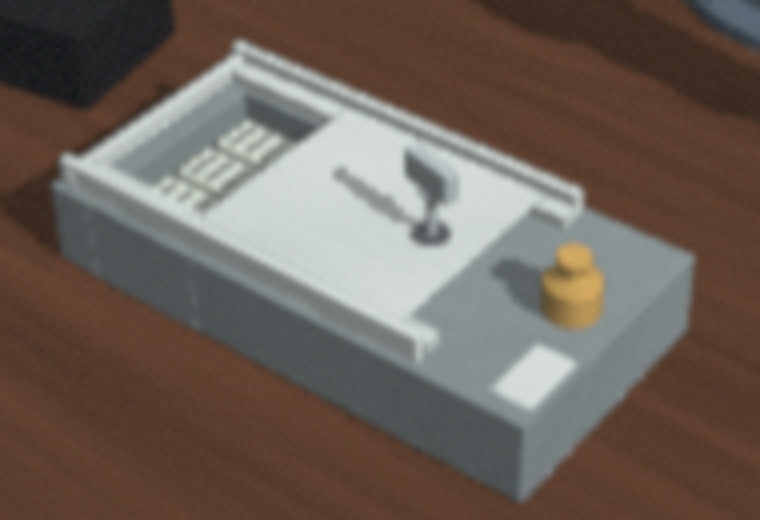

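```bash
python3 - <<'E'
from h import *
c=cam('top')
u=lambda l:np.array(l)/5+[250,150]-0.4
np.set_printoptions(precision=4,suppress=True)
d=onplane(c,u([(55,80),(66,408)]),.07); print('deck+y corners',d)
r=onplane(c,u([(192,77),(203,388),(710,60),(728,375)]),.09); print('rail',r)
k=onplane(c,u([(235,88),(245,365),(518,88),(532,360)]),.084); print('cover',k,k.mean(0))
h=onplane(c,u([(262,208),(338,215),(338,236),(262,227)]),.146); print('head',h,h.mean(0))
w=onplane(c,u([(116,246)]),.07+.023);print('wt',w)
for a,b in((d[0],d[1]),(k[0],k[1]),(k[2],k[3]),(r[2],r[3])):
    v=a-b; print('x axis ang deg',np.degrees(np.arctan2(v[1],v[0])))
for a,b in((r[0],r[2]),(r[1],r[3]),(h[0],h[1]),(h[3],h[2])):
    v=a-b; print('y axis ang-90',np.degrees(np.arctan2(v[1],v[0]))-90, np.linalg.norm(v))
E
```

```text
deck+y corners [[0.6593 0.1574 0.07  ]
 [0.4607 0.1499 0.07  ]]
rail [[ 0.6573  0.0734  0.09  ]
 [ 0.4717  0.0669  0.09  ]
 [ 0.6673 -0.2375  0.09  ]
 [ 0.4779 -0.2447  0.09  ]]
cover [[ 0.6516  0.0479  0.084 ]
 [ 0.4854  0.0423  0.084 ]
 [ 0.6513 -0.1222  0.084 ]
 [ 0.4877 -0.1286  0.084 ]] [ 0.569  -0.0401  0.084 ]
head [[ 0.5719  0.031   0.146 ]
 [ 0.5678 -0.0121  0.146 ]
 [ 0.5558 -0.012   0.146 ]
 [ 0.5611  0.031   0.146 ]] [0.5642 0.0095 0.146 ]
wt [[0.5558 0.1181 0.093 ]]
x axis ang deg 2.1583348180494157
x axis ang deg 1.9447463407454297
x axis ang deg 2.246782809453209
x axis ang deg 2.1816397297039374
y axis ang-90 1.8415002690161373 0.311006349946004
y axis ang-90 1.1371293255812844 0.31167813833798236
y axis ang-90 -5.471072265287333 0.043258330352240144
y axis ang-90 -6.975846935579185 0.04334653227557202
```

```bash
python3 -m crank '[-1.2,0,-2.3,3, -3.6,0,-6.8,9, -6.1,0,-11.6,15, -8.6,0,-16.4,21, -11.1,0,-21.2,27, -13.6,0,-26,33, -16.1,0,-30.8,39, -18.6,0,-35.6,45, -21.1,0,-40.4,51, -23.6,0,-45.2,56, -25.4,0,-48.6,60, -26.2,0,-49.9,61.3]' 0 20
python3 - <<'E'
from h import *
s=robot.read_state(); print(np.round(s['q'],3))
c=cam('wrist'); save('pics/w1.png',c['color'])
E
```

```text
t: 1.7
position: [0.5647, 0.0079, 0.2387]
tcp_rot: [[1.0, -0.001, -0.03], [0.03, -0.0, 1.0], [-0.001, -1.0, -0.0]]
force: [0.4, 0.3, 0.1]
grip_width: 0.998
[ 0.014  0.308  0.082  1.346 -0.     1.555]
```

View pics/w1.png

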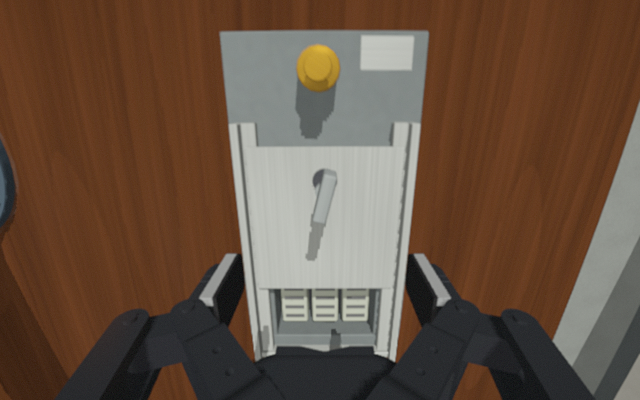

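```bash
python3 - <<'E'
from h import *
im=cv2.imread('pics/w1.png')[:,:,::-1]
save('pics/w1z.png',im,(280,150,370,270),5)
E
```

```text
(no output)
```

View pics/w1z.png

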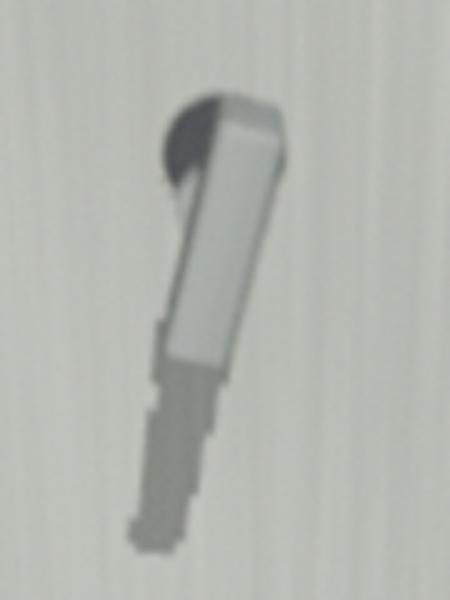

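```bash
python3 - <<'E'
from h import *
np.set_printoptions(precision=4,suppress=True)
c=cam('wrist')
u=lambda l:np.array(l)/5+[280,150]-0.4
h=onplane(c,u([(218,122),(280,138),(225,367),(165,357)]),.146);print(h,h.mean(0))
for a,b in((h[0],h[3]),(h[1],h[2])):
    v=a-b; print(np.degrees(np.arctan2(v[1],v[0]))-90,np.linalg.norm(v))
# cover, on .084; rails
k=onplane(c,[(249,146),(396,146),(408,289.5),(259,288)],.084);print(k)
d=onplane(c,[(220,31),(428,32)],.07);print(d)
E
```

```text
[[ 0.5634  0.0318  0.146 ]
 [ 0.5736  0.0294  0.146 ]
 [ 0.5659 -0.0117  0.146 ]
 [ 0.5555 -0.0102  0.146 ]] [0.5646 0.0098 0.146 ]
-10.71344457899383 0.042738658407762954
-10.66615627651953 0.04190107087518151
[[ 0.488   0.0426  0.084 ]
 [ 0.636   0.047   0.084 ]
 [ 0.6703 -0.125   0.084 ]
 [ 0.4902 -0.1281  0.084 ]]
[[0.462  0.1489 0.07  ]
 [0.6589 0.1539 0.07  ]]
```

```bash
python3 -m crank '[0,2,0.18,9, 0,5,0.18,9, 0,7.5,0.18,9, 0,9.5,0.18,9, 0,10.7,0.18,9, 0,10.95,0.18,9, 0,10.95,0.18,9]' 0 20
python3 - <<'E'
from h import *
c=cam('wrist'); save('pics/w2.png',c['color'])
c=cam('scene'); save('pics/s2.png',c['color'],(205,140,395,290),4)
E
```

```text
t: 2.68
position: [0.564, 0.0118, 0.1304]
tcp_rot: [[0.992, 0.001, 0.123], [-0.123, -0.0, 0.992], [0.001, -1.0, 0.0]]
force: [-0.4, -0.1, 0.0]
grip_width: 1.0
```

View pics/w2.png

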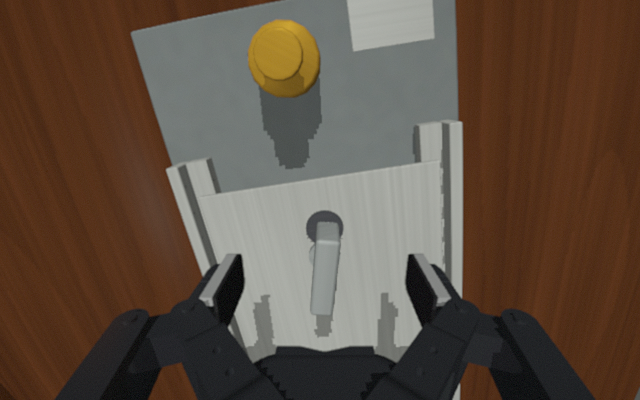

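View pics/s2.png

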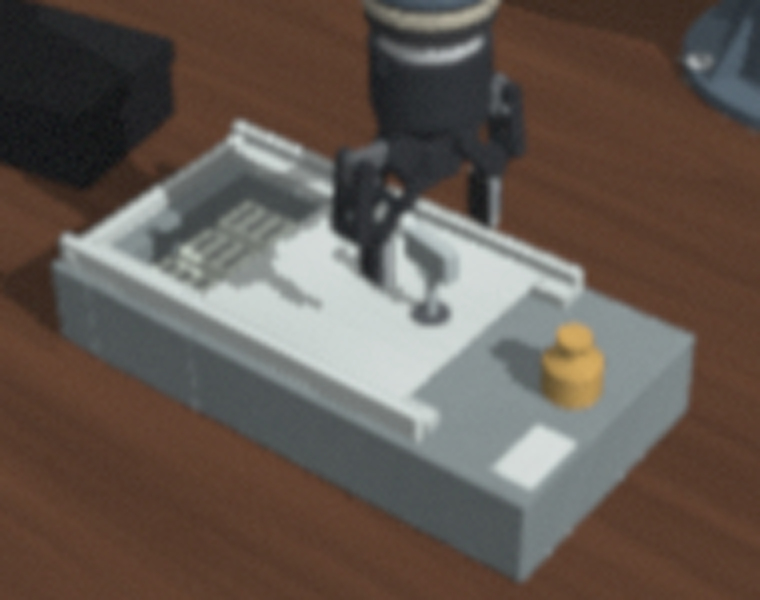

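```bash
python3 - <<'E'
from h import *
im=cv2.imread('pics/w2.png')[:,:,::-1]
save('pics/w2z.png',im,(280,200,370,330),5)
E
```

```text
(no output)
```

View pics/w2z.png

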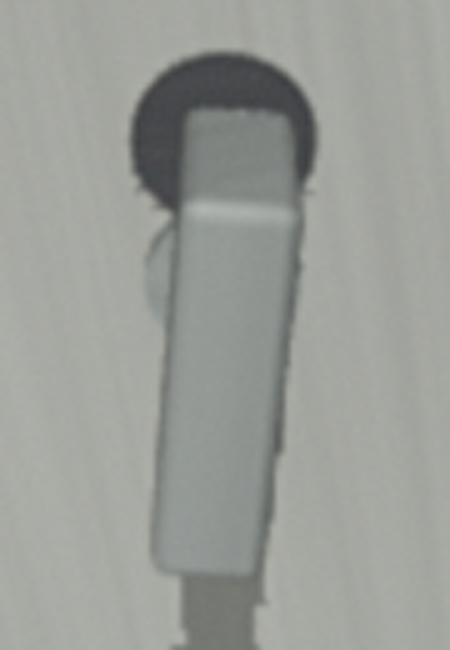

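```bash
python3 - <<'E'
from h import *
np.set_printoptions(precision=4,suppress=True)
c=cam('wrist')
u=lambda l:np.array(l)/5+[280,200]-0.4
h=onplane(c,u([(182,207),(299,213),(260,578),(152,572)]),.146);print(h,h.mean(0))
for a,b in((h[0],h[3]),(h[1],h[2])):
    v=a-b; print(np.degrees(np.arctan2(v[1],v[0]))-90,np.linalg.norm(v))
s=robot.read_state();print(s['position'],s['force'],s['q'])
E
```

```text
[[ 0.5633  0.0325  0.146 ]
 [ 0.574   0.0306  0.146 ]
 [ 0.5655 -0.011   0.146 ]
 [ 0.5546 -0.0088  0.146 ]] [0.5643 0.0108 0.146 ]
-11.853384651851187 0.04226852086835643
-11.474858150595125 0.04239514633489041
[0.5643 0.0115 0.1306] [ 0.2479  0.1997 -0.2231] [ 0.0205  0.3602 -0.1248  1.0846 -0.0001  1.7152]
```

```bash
python3 -m crank '[0,0,-0.1,4, 0,0,-0.1,4, 0,0,-0.1,4, 0,0,-0.1,4, 0,0,-0.1,4, 0,0,-0.1,4, 0,0,-0.1,4, 0,0,-0.1,4, 0,0,-0.1,4, 0,0,-0.1,4]' 255 20
python3 - <<'E'
from h import *
s=robot.read_state();print(s['position'],s['force'],s['ft_torque'])
c=cam('wrist'); save('pics/w3.png',c['color'])
E
```

```text
t: 4.08
position: [0.5637, 0.0105, 0.1298]
tcp_rot: [[0.981, -0.0, 0.193], [-0.193, -0.0, 0.981], [-0.0, -1.0, -0.0]]
force: [-0.8, -0.0, 2.7]
grip_width: 0.13
[0.56373536 0.01050123 0.12980432] [-0.84682178 -0.03784091  2.65932796] [-0.02243222  0.28555069  0.02106641]
```

View pics/w3.png

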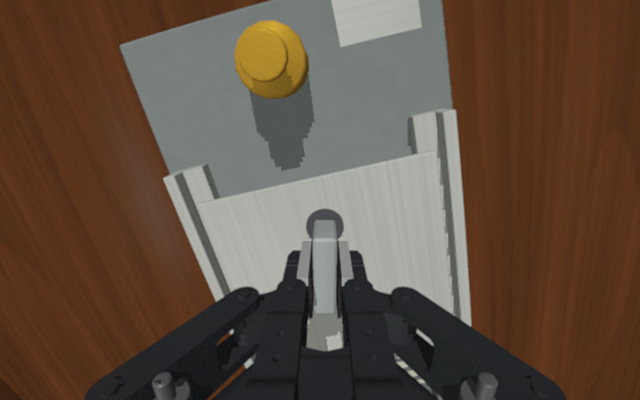

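```bash
python3 -m crank '[0,0,0,-6, 0,0,0,-13, 0.11,0,-0.49,-13, 0.34,0,-1.46,-13, 0.56,0,-2.44,-13, 0.79,0,-3.41,-13, 1.01,0,-4.38,-13, 1.24,0,-5.36,-13, 1.46,0,-6.33,-13, 1.69,0,-7.31,-13, 1.82,0,-7.89,-13, 1.91,0,-8.28,-13]' 255 30
```

```text
t: 5.62
position: [0.5667, -0.0748, 0.1299]
tcp_rot: [[0.999, 0.0, -0.033], [0.033, -0.0, 0.999], [0.0, -1.0, -0.0]]
force: [1.2, 2.2, 1.8]
grip_width: 0.131
```

```bash
python3 - <<'E'
from h import *
s=robot.read_state();print(s['position'],s['force'],s['ft_torque'])
c=cam('top'); save('pics/t4.png',c['color'],(250,150,410,245),5)
E
```

```text
[ 0.56673132 -0.07484992  0.12985679] [1.23259228 2.19097567 1.83496935] [ 0.59041144 -0.37543803  0.02363142]
```

View pics/t4.png

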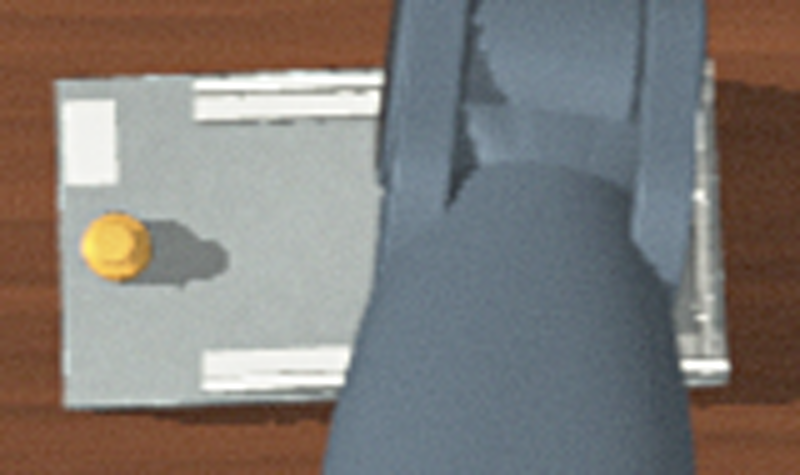

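```bash
python3 -m crank '[0,0,-0.2,0, 0,0,-0.45,0, 0,0,-0.7,0, 0,0,-0.8,0, 0,0,-0.8,0]'
python3 -m crank '[0,0,-0.1,0, 0,0,-0.15,0, 0,0,-0.15,0]'
```

```text
t: 6.3
position: [0.5669, -0.0826, 0.1299]
tcp_rot: [[0.999, 0.0, -0.033], [0.033, -0.0, 0.999], [0.0, -1.0, -0.0]]
force: [2.6, 2.7, 2.9]
grip_width: 0.136
t: 6.68
position: [0.567, -0.084, 0.1298]
tcp_rot: [[0.999, 0.0, -0.033], [0.033, -0.0, 0.999], [0.0, -1.0, -0.0]]
force: [3.5, 1.8, 3.5]
grip_width: 0.135
```

```bash
python3 -m crank '[0,0,-0.1,0, 0,0,-0.15,0, 0,0,-0.15,0]'
python3 -m crank '[0,0,-0.1,0, 0,0,-0.15,0, 0,0,-0.15,0]'
```

```text
t: 7.05
position: [0.567, -0.0855, 0.1298]
tcp_rot: [[0.999, 0.0, -0.033], [0.033, -0.0, 0.999], [0.0, -1.0, -0.0]]
force: [3.4, 2.4, 3.7]
grip_width: 0.133
t: 7.42
position: [0.567, -0.0863, 0.1298]
tcp_rot: [[0.999, 0.0, -0.034], [0.034, 0.001, 0.999], [0.0, -1.0, 0.001]]
force: [3.9, 5.7, 3.0]
grip_width: 0.135
```

```bash
python3 -m crank '[0,0,-0.05,0, 0,0,-0.1,0, 0,0,-0.1,0]'
python3 - <<'E'
from h import *
c=cam('wrist'); save('pics/w5.png',c['color'])
c=cam('scene'); save('pics/s5.png',c['color'],(205,140,395,290),4)
E
```

```text
t: 7.8
position: [0.567, -0.0866, 0.1297]
tcp_rot: [[0.999, -0.0, -0.034], [0.034, 0.003, 0.999], [0.0, -1.0, 0.003]]
force: [3.4, 9.7, 3.2]
grip_width: 0.131
```

View pics/w5.png

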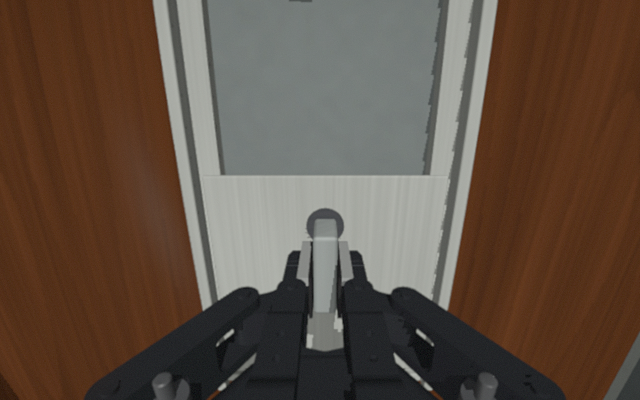

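View pics/s5.png

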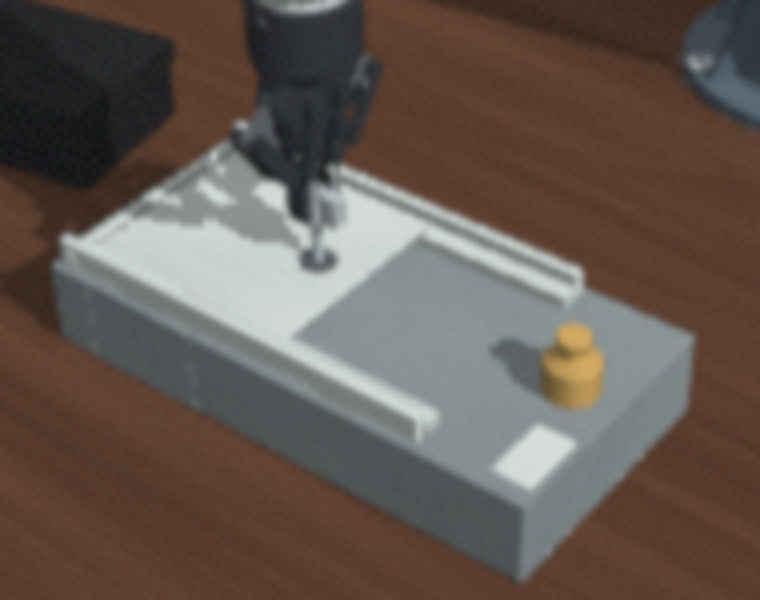

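```bash
python3 -m crank '[0.04,0,0.1,0, 0.08,0,0.13,0, 0.08,0,0.13,0, 0.08,0,0.13,0]' 255 50
python3 -m crank '[0,0.15,0,0, 0,0.3,0,0, 0,0.45,0,0, 0,0.6,0,0, 0,0.7,0,0, 0,0.7,0,0]'
```

```text
t: 8.4
position: [0.5672, -0.0864, 0.1296]
tcp_rot: [[0.999, -0.001, -0.033], [0.033, 0.001, 0.999], [-0.001, -1.0, 0.001]]
force: [0.5, 6.0, 2.9]
grip_width: 0.128
t: 9.15
position: [0.5672, -0.0864, 0.1228]
tcp_rot: [[0.999, -0.001, -0.033], [0.033, 0.0, 0.999], [-0.001, -1.0, 0.0]]
force: [-1.2, 5.6, 5.4]
grip_width: 0.131
```

```bash
python3 -m crank '[-0.02,0.1,0.06,0, -0.02,0.2,0.06,0, -0.02,0.3,0.06,0, -0.02,0.3,0.06,0]'
python3 -m crank '[0,0.1,0,0, 0,0.15,0,0, 0,0.15,0,0]'
python3 -m crank '[0,0.1,0,0, 0,0.15,0,0, 0,0.15,0,0]'
```

```text
t: 9.65
position: [0.5672, -0.0863, 0.12]
tcp_rot: [[0.999, -0.0, -0.033], [0.033, -0.0, 0.999], [-0.0, -1.0, -0.0]]
force: [0.2, 4.6, 6.5]
grip_width: 0.13
t: 10.02
position: [0.5672, -0.0863, 0.1186]
tcp_rot: [[0.999, -0.0, -0.033], [0.033, -0.0, 0.999], [-0.0, -1.0, -0.0]]
force: [-1.0, 2.1, 7.6]
grip_width: 0.128
t: 10.4
position: [0.5673, -0.0863, 0.1185]
tcp_rot: [[0.999, 0.001, -0.033], [0.033, -0.001, 0.999], [0.001, -1.0, -0.001]]
force: [-3.5, 3.7, 19.2]
grip_width: 0.13
```

```bash
python3 -m crank '[0,-0.12,0,0, 0,-0.22,0,0, 0,-0.22,0,0]'
```

```text
t: 10.78
position: [0.5672, -0.0863, 0.1194]
tcp_rot: [[0.999, -0.0, -0.033], [0.033, -0.0, 0.999], [-0.0, -1.0, -0.0]]
force: [-1.3, 3.3, 7.5]
grip_width: 0.127
```

```bash
python3 -m crank '[0,0,0,4, 0,0,0,8, 0,0,0,12, 0,0,0,12]'; python3 -c "
from h import *
print(robot.read_state()['ft_torque'])"
```

```text
t: 11.28
position: [0.5671, -0.0862, 0.1193]
tcp_rot: [[0.984, -0.001, 0.177], [-0.177, -0.0, 0.984], [-0.001, -1.0, -0.001]]
force: [-0.8, 3.7, 7.3]
grip_width: 0.127
[0.74913238 0.33112317 0.00929939]
```

```bash
python3 -m crank '[0,0,0,6, 0,0,0,12, 0,0,0,18, 0,0,0,24, 0,0,0,28, 0,0,0,28]'; python3 -c "
from h import *
s=robot.read_state();print(s['ft_torque'],s['q'][5])"
```

```text
t: 12.02
position: [0.5667, -0.0861, 0.1191]
tcp_rot: [[0.786, -0.001, 0.618], [-0.618, -0.0, 0.786], [-0.001, -1.0, -0.001]]
force: [-2.1, 4.7, 6.5]
grip_width: 0.126
[ 0.89849885  0.51276784 -0.03324383] 2.0864381235036737
```

```bash
python3 -m crank '[0,0,0,6, 0,0,0,12, 0,0,0,18, 0,0,0,24, 0,0,0,28, 0,0,0,28]'; python3 -c "
from h import *
s=robot.read_state();print(s['ft_torque'],s['q'][5])"
```

```text
t: 12.78
position: [0.5664, -0.0858, 0.1191]
tcp_rot: [[0.404, -0.002, 0.915], [-0.915, 0.001, 0.404], [-0.001, -1.0, -0.002]]
force: [-2.7, 6.5, 7.4]
grip_width: 0.124
[ 1.204023    0.68499005 -0.02286201] 2.575113074824505
```

```bash
python3 -m crank '[-0.02,0,-0.01,5, -0.05,0,-0.02,10, -0.05,0,-0.02,15, -0.05,0,-0.02,20, -0.05,0,-0.02,22.5, -0.05,0,-0.02,22.5, -0.05,0,-0.02,22.5]'; python3 -c "
from h import *
s=robot.read_state();print(s['ft_torque'],s['q'][5])
c=cam('wrist'); save('pics/w6.png',c['color'])
c=cam('scene'); save('pics/s6.png',c['color'],(205,140,395,290),4)"
```

```text
t: 13.65
position: [0.5663, -0.0854, 0.1191]
tcp_rot: [[0.024, -0.001, 1.0], [-1.0, 0.001, 0.024], [-0.001, -1.0, -0.001]]
force: [-2.0, 4.4, 6.6]
grip_width: 0.129
[ 1.18712033  0.50141002 -0.0901641 ] 2.9673715613030875
```

View pics/w6.png

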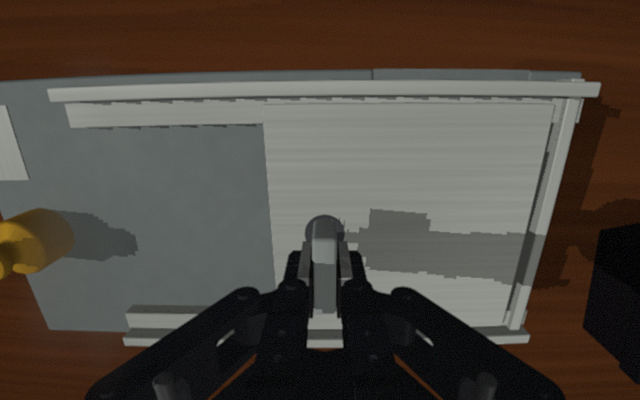

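View pics/s6.png

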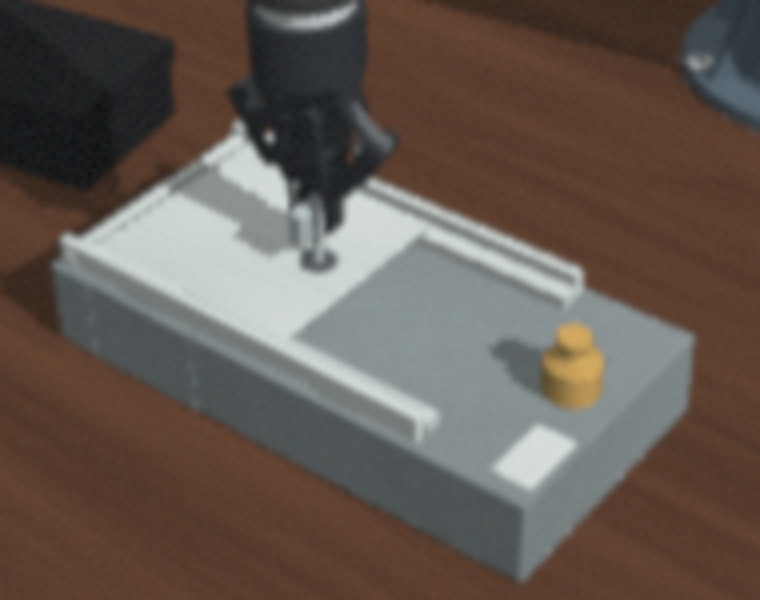

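```bash
python3 -m crank '[0,-0.1,0,0, 0,-0.18,0,0, 0,-0.18,0,0]';python3 -m crank '[0,-0.08,0,0, 0,-0.08,0,0]'
```

```text
t: 14.12
position: [0.5663, -0.0854, 0.1209]
tcp_rot: [[0.024, -0.001, 1.0], [-1.0, 0.0, 0.024], [-0.001, -1.0, -0.001]]
force: [-2.1, 5.6, 5.7]
grip_width: 0.128
t: 14.38
position: [0.5663, -0.0854, 0.1217]
tcp_rot: [[0.024, -0.001, 1.0], [-1.0, 0.0, 0.024], [-0.001, -1.0, -0.001]]
force: [-2.0, 5.8, 5.9]
grip_width: 0.125
```

```bash
python3 -m crank '[0,-0.06,0,0, 0,-0.06,0,0]';python3 -m crank '[0,-0.06,0,0, 0,-0.06,0,0]'
```

```text
t: 14.62
position: [0.5663, -0.0854, 0.1222]
tcp_rot: [[0.024, -0.001, 1.0], [-1.0, 0.0, 0.024], [-0.001, -1.0, -0.001]]
force: [-2.0, 4.8, 4.9]
grip_width: 0.125
t: 14.88
position: [0.5663, -0.0854, 0.1226]
tcp_rot: [[0.024, -0.002, 1.0], [-1.0, 0.001, 0.024], [-0.001, -1.0, -0.002]]
force: [-1.3, 5.5, 3.7]
grip_width: 0.128
```

```bash
python3 -m crank '[-0.05,-0.06,-0.03,0, -0.05,-0.06,-0.03,0]' 255 20; python3 -m crank '[0,0,0,0, 0,0,0,0, 0,0,0,0, 0,0,0,0, 0,0,0,0, 0,0,0,0]' 0 20; python3 -c "
from h import *
c=cam('wrist'); save('pics/w7.png',c['color'])"
```

```text
t: 15.12
position: [0.5662, -0.0853, 0.1226]
tcp_rot: [[0.024, -0.002, 1.0], [-1.0, -0.0, 0.024], [0.0, -1.0, -0.002]]
force: [0.0, 2.0, -5.1]
grip_width: 0.123
t: 15.88
position: [0.5669, -0.0851, 0.1234]
tcp_rot: [[0.024, -0.0, 1.0], [-1.0, -0.0, 0.024], [0.0, -1.0, -0.0]]
force: [-0.4, 0.6, 0.2]
grip_width: 0.997
```

View pics/w7.png

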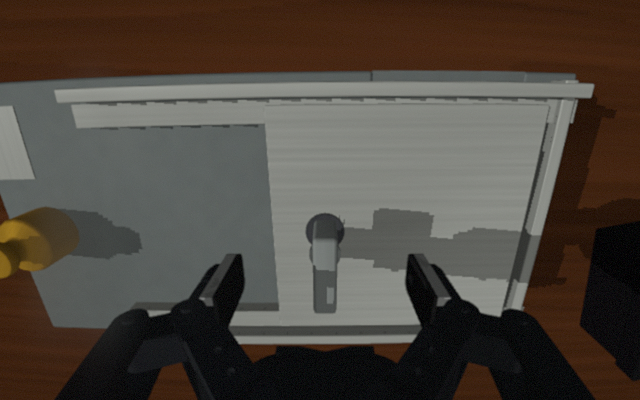

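```bash
python3 -m crank '[0,-1,0,0, 0,-3,0,0, 0,-6,0,0, 0,-9,0,0, 0,-12,0,0, 0,-12,0,0]'; python3 -m crank '[0,0,-2,0, 0,0,-5,0, 0,0,-9,0, 0,0,-13,0, 0,0,-17,0, 0,0,-20,0, 0,0,-22,0, 0,0,-22,0]'; python3 -c "
from h import *
c=cam('wrist'); save('pics/w8.png',c['color'])
c=cam('top'); save('pics/t8.png',c['color'],(250,150,410,245),5)
c=cam('scene'); save('pics/s8.png',c['color'],(205,140,395,290),4)"
```

```text
t: 16.68
position: [0.568, -0.0853, 0.2464]
tcp_rot: [[0.024, 0.005, 1.0], [-1.0, -0.001, 0.024], [0.001, -1.0, 0.005]]
force: [0.9, -0.2, 0.1]
grip_width: 1.001
t: 17.68
position: [0.3462, -0.0905, 0.2435]
tcp_rot: [[0.024, 0.0, 1.0], [-1.0, -0.0, 0.024], [0.0, -1.0, 0.0]]
force: [0.3, 0.8, -0.4]
grip_width: 1.001
```

View pics/t8.png

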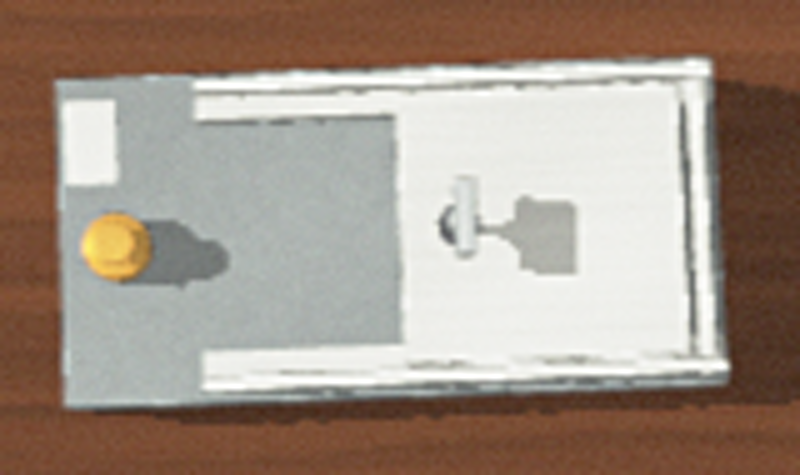

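View pics/s8.png

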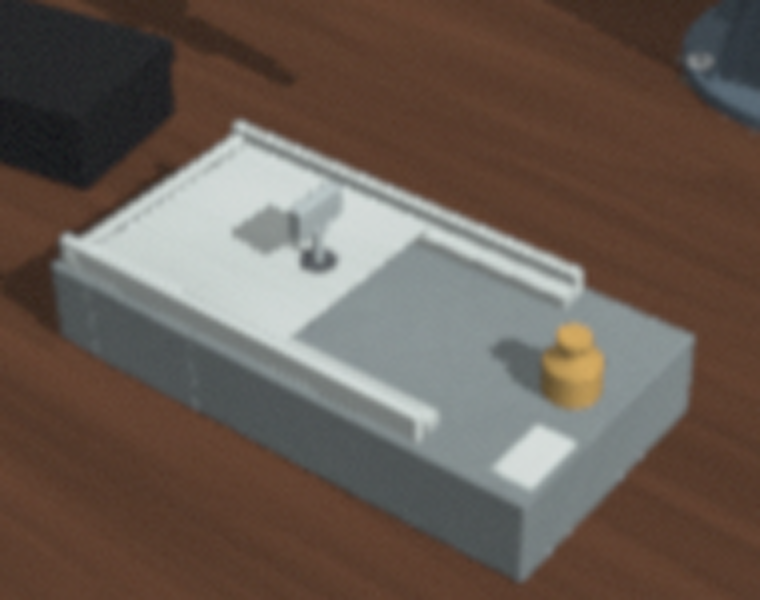

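```bash
python3 - <<'E'
from h import *
np.set_printoptions(precision=4,suppress=True)
c=cam('top');s=cam('scene')
u=lambda l:np.array(l)/5+[250,150]-0.4
k=onplane(c,u([(396,100),(403,345)]),.084);print('edge',k)
b=np.array([.5666,-.0462]);yx=np.radians(2.0);yv=np.array([-np.sin(yx),np.cos(yx)])
print('edge y in base (home -5mm):',(k[:,:2]-b)@yv)
for z in(.135,.138,.140,.146):
    X=np.r_[b+(-.04)*yv,z]; print(z,'top zoom',(proj(c,X)-[250,150]+.4)*5,'scene zoom',(proj(s,X)-[205,140]+.375)*4)
st=robot.read_state();print(st['t'])
save('pics/s9.png',s['color'],(265,175,305,215),14)
E
```

```text
edge [[ 0.6442 -0.0487  0.084 ]
 [ 0.4969 -0.0517  0.084 ]]
edge y in base (home -5mm): [-0.0052 -0.0031]
0.135 top zoom [[466.8366 216.4441]] scene zoom [[313.3392 201.4488]]
0.138 top zoom [[467.2783 215.8551]] scene zoom [[313.1551 197.7773]]
0.14 top zoom [[467.5739 215.4608]] scene zoom [[313.0322 195.3237]]
0.146 top zoom [[468.467  214.2698]] scene zoom [[312.6625 187.9353]]
17.925
```

View pics/s9.png

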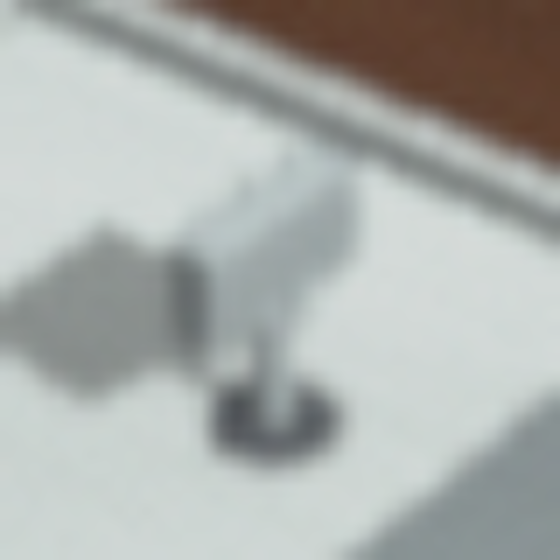

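View pics/w8.png

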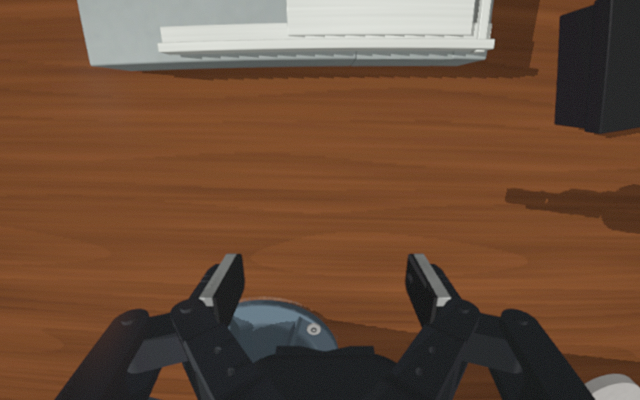

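```bash
python3 - <<'E'
import cv2,numpy as np
a=cv2.imread('pics/s5.png',0);b=cv2.imread('pics/s8.png',0)
A=np.float32(a[270:345,290:370]);B=np.float32(b[270:345,290:370])
print(cv2.phaseCorrelate(A,B,cv2.createHanningWindow((80,75),cv2.CV_32F)))
for y in(290,305,320):
    print([ (lambda r:np.interp(-155,-r.astype(float),np.arange(len(r))))(np.sort(im[y,300:380])[::-1]) for im in(a,b)])
E
```

```text
((0.08220172975678253, 0.5266528031940823), 0.6607280054092407)
[np.float64(53.8), np.float64(54.0)]
[np.float64(35.5), np.float64(35.333333333333336)]
[np.float64(15.333333333333334), np.float64(15.333333333333334)]
```

```bash
python3 -c "
from workcell import robot
print(robot.hand_in(), robot.read_state()['t'])"
```

```text
the job is handed in; nothing more can be done
the job is handed in; nothing more can be done
```

The cover is home against its stop and the T-fastener is pressed, turned and locked. The job was handed in at about 18 s, with the gripper open and clear of everything.

**What I did**
- I gripped the T head across its 12 mm, straightened it, and slid the cover about 97 mm towards -y. The push built to about 10 N at the stop.
- I pressed until the floor was felt about 11.3 mm down. That was the highest press reading, 19 N against the 25 N limit. I then backed off about 1 mm.
- I turned the head 90° clockwise with almost no resisting torque and let it rise into the notch. Before letting go, a small upward pull of 5 N did not lift it.

**Last checks**
- **Fastener:** the bar lies across the base. Its top is at about 136 mm, so it stays roughly 9–10 mm down by itself.
- **Cover:** its edge is unmoved from where it was held against the stop (about 0.1 mm). The measurement from the top camera was less tight: its edge read -5.2 and -3.1 mm at its two ends, where -5 is expected. I take that as picking and calibration error.
- **Other things:** the paperweight looks unmoved in the last pictures and the archive box shows no sign of being disturbed. I did not look at the jar again, but the arm only passed well above it on the first move.

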